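# Show the gnawing chew to the inspection camera

### The job

Pull the top drawer of the green storage tower fully open, take out the dumbbell-shaped wooden chew and hold it up for the inspection camera on its stand, with its red end facing the lens squarely, in the middle of the view and 12 cm in front of the lens, so that the end grain can be checked for splits. Finish while still holding it there, steady and clear of everything else. Leave the camera, the other drawers and the other things on the bench as they are.

Things in the scene. Friction and masses are not known exactly. Their poses are not given: they have to be found in the camera images.
- top_drawer (a joint): Slide of the top drawer of a green stacking storage tower (three tiers, one drawer each; 265 mm deep, 284 mm wide, top 232 mm above the bench). 0 = shut, 0.17 m = fully open at its stop, growing as the drawer comes out of the tower's front (towards the robot). May start up to 20 mm ajar. About 2 N moves it; it stays where it is left.
- top_drawer_handle (a point): Middle of the top drawer's white bar handle: a level round bar 11 mm thick, 120 mm long, parallel to the drawer front, its centre 35 mm in front of it, on thin stems 51 mm either side of the middle; 207 mm above the bench, 25 mm below the tower's top, free above and below. Axes as tower.
- tower: The green tower, fixed. Origin: middle of the lower edge of its front face (drawers shut); z up, -x out of its front (the way drawers open), y along the handles. Top drawer's tray: 237 x 254 mm inside, open above, inner floor 164 mm, rims 215 mm above the bench (drawer front 224 mm). Fully open, some 155 mm of the tray stands clear in front of the tower.
- middle_drawer (a joint): Slide of the middle drawer, 0 = shut (as it starts), to be left shut.
- bottom_drawer (a joint): Slide of the bottom drawer, 0 = shut (as it starts), to be left shut.
- chew: Pale turned-wood dumbbell, alone in the top drawer, lying on its floor: round bar 20 mm thick, 60 mm long between two round heads 52 mm across, 26 mm long; 112 mm in all, about 90 g. Origin: middle of the bar, on its axis, 26 mm above the drawer floor. x runs along the bar to the red-dyed end, which starts pointing towards the robot or to its right. It travels with the drawer.
- chew_red_face (a point): Centre of the flat outer face of the chew's red end, 56 mm from the chew's origin along its x. Site axes as chew.
- lens (a point): Centre of the front glass (black barrel 40 mm across) of the inspection camera: a white box 60 x 56 x 50 mm on a column stand at the right of the bench, lens 310 to 365 mm up, looking across the bench to the left and 9 to 20 degrees down. x: viewing direction (out of the lens), y: left, z: up as the camera sees. Its height and tilt are clamped but shift if pushed hard.
- feed_pan: Empty round aluminium feed pan, 190 mm across, 46 mm high, loose on the bench. Origin: centre of its underside.
- hay_fork: Short steel hay fork with wooden handle, 355 mm long, 100 mm wide, at most 28 mm high, loose on the bench. Origin: on the bench under its neck; x towards the tines.
- water_bottle: Clear drinking bottle with blue cap, 68 mm across, 190 mm high, standing loose on the bench. Origin: centre of its underside.
- groom_brush: Wooden grooming brush with dark bristles, 210 mm long, 46 mm wide, 38 mm high, lying bristles down, loose on the bench. Origin: on the bench under its neck; x towards the bristles.
- salt_lick: Pink mineral lick ring, 70 mm across, 28 mm high, loose on the bench. Origin: centre of its underside.
- camera_stand: The camera's stand: steel foot 160 x 140 mm and a column 456 mm high, fixed to the bench. Origin: centre of the foot's underside, about 100 mm behind the lens; x is the camera's viewing direction seen from above, z up.

How it is judged:
On the way, in this order (a step that is already met when the one before it is completed fails the run):
1. the top drawer is pulled fully open (value of joint top_drawer above 0.145 m), for 0.2 s.
2. the chew is held by the fingers and lifted out of the drawer (height (world z) of chew above 0.235 m and contact force between the fingers and chew above 1 N and contact force between chew and tower below 0.05 N), for 0.2 s.
At the end, for the whole second after the job is handed in: Fingers alone hold the chew, at rest in the air, touching neither tower nor camera; centre of its red face 120 +- 20 mm in front of the lens and within 15 mm of the viewing axis sideways and in height; chew behind that face, its axis within 0.17 rad of the viewing direction (x of chew_red_face in the frame of lens between 0.1 and 0.14 m and y of chew_red_face in the frame of lens between -0.015 and 0.015 m and z of chew_red_face in the frame of lens between -0.015 and 0.015 m and x of chew in the frame of lens above 0.15 m and angle between the x axis of chew and the x axis of lens, either way round below 0.17 rad and contact force between the fingers and chew above 1 N and contact force between chew and tower below 0.05 N and contact force between chew and camera_stand below 0.05 N and height (world z) of chew above 0.2 m and linear speed of chew below 0.02 m/s and angular speed of chew below 0.15 rad/s); the arm keeps its last pose, push and grip.
It fails at once if the feed pan, hay fork, water bottle, brush or salt lick is moved by more than 30 mm (distance of any of feed_pan, hay_fork, water_bottle, groom_brush, salt_lick from where it was at the start of the episode above 0.03 m).
It fails at once if the camera is shifted by more than 8 mm (distance of lens from where it was at the start of the episode above 0.008 m).
It fails at once if another drawer is pulled open (value of joint any of middle_drawer, bottom_drawer above 0.02 m).
It also fails if it takes over 51 s, if anything falls off the work surface, if the arm or the gripper's body presses on something with over 40 N, if the wrist force passes 120 N, or if a joint passes its speed limit or range.

### The arm

A 6-joint arm with a two-finger parallel gripper is mounted at the origin on the work surface. World frame = base frame: x ahead of the robot, y to its left, z up, the work surface at z = 0. Lengths are in m, angles in rad, forces in N, time in s.
With the tool pointing down it reaches from about 0.375 to 0.9 m from the base axis. Payload 3.1 kg.
Tool frame: the origin (TCP) lies between the finger pads; the fingertips stand 8 mm ahead of it and the grasp point (between the pads) lies 11 mm behind it; z points along the fingers, y is the line along which they close (so a half turn about z gives the same grasp; the last joint's range is limited). The gripper opens to 87 mm and grips with 3 to 60 N. Pads are 19 mm wide; open, the fingers measure 117 mm over their backs; the gripper's body (75 mm by 190 mm) begins 51 mm behind the grasp point.
Start: joints at [-1.44, 0.527, 1.433, -0, 1.181, -0.178], TCP at [0.191, -0.595, 0.231] pointing down, gripper open.
Joint ranges: [-3.08, 3.08], [-0.75, 2.2], [0.22, 2.44], [-1.43, 4.57], [0, 2.65], [-2.85, 2.85]. Speed limits (rad/s): [2.79, 2.79, 3.14, 3.14, 3.14, 3.14].

### API

Orientations are given as a unit quaternion [x, y, z, w].
In Python, from rig import robot gives the robot as it stands.
- The arm moves only by the tool move_arm, never from a script. Its argument "motion" is text: rows parted by semicolons, each of 5 numbers parted by spaces: the opening, from -1 (shut) to 1 (fully open), then the shift along the tool's x, y, z normalised to -1 to 1, where 1 is 0.2 m, then the turn about the tool's z normalised to -1 to 1, where 1 is pi rad. A call has 1 to 12 rows; each row is the pose to reach, as a shift and turn from the pose commanded when the call began, along the tool's axes at that moment, turning the shorter way round; what a row does not reach only later rows make up. A row lasts 1/12 s, in which the tool goes at most 41.7 mm and 7.16 degrees, less where a joint would pass 70% of its speed; a pose out of reach is approached as far as the arm can. A call with a number of a shift or a turn outside -1 to 1 is refused whole. A call with a gripper value outside its range is refused whole. The fingers move at their own pace and stop on an object; "newtons" is the grip in N (left out, the last holds). Time passes only in rows, so rows that repeat a pose let the fingers close. It gives the time, the measured TCP pose, the force, the opening and the grip force at its end, in the units of the state.
- robot.get_obs(): the state, without advancing time (a new reading comes with each control period).
- robot.camera(name): name is "side" or "top" or "wrist"; returns (picture, depth): 400x640x3 uint8, red, green, blue; 400x640 float32, m along the optical axis (not along the pixel's ray), 0 where there is no reading.
- robot.camera_model(name): a dict with "mtx" (3x3 intrinsics, pixels), "position" and "attitude" of the camera in the world. Camera axes: x right, y down, z forward; pixel columns grow to the right and rows downward; lengths in m; the calibration is good to about 2 mm. The wrist camera is an equidistant fisheye: a pixel r from the principal point sees the ray r / f radians off the axis. A picture is of the moment at which its call begins: read the wrist's pose just before it. camera_model takes no time and is no camera call; for the wrist camera it gives the pose at the moment of the call.
- robot.hand_in(): hands the job in; it is judged then, once.
The state is a dict: "time": time; "q": joint angles; "joint_velocities": joint speeds; "joint_torque": joint torques, N m; "position": TCP position; "tool_rot": TCP orientation; "ft_force": force on the tool from outside, world axes, zero at the start; "moment": the same for the moment, N m; "grip_width": finger opening in m; "grip_force": force on a finger pad.
Only numpy, scipy, OpenCV 4.12 (cv2) and the standard library are available. Lean on these libraries where they do the work, as an engineer would, in place of code of your own. Each camera call takes 0.05 s, during which the arm holds its last target. There are 200 camera calls.

## Working session

There is one attempt and no reset: what is moved stays moved. The work goes in short steps, Python scripts to look and compute and a tool call to move; the robot and the scene stay as the last step left them, time stands still between calls to the robot, and variables do not carry over. Pictures are saved under pics/ and viewed, at most 10 in all, crops included, and the job is handed in when it is done.

Besides the shell and the picture viewer there is one more tool, called after ">>>" in YAML: its name, and indented under it one key for each argument. move_arm: Moves the arm, as the interface text tells. Its arguments: {"type":"object","properties":{"motion":{"type":"string"},"newtons":{"type":"number"}},"required":["motion"]}

```bash
ls; mkdir -p pics; cat > h.py <<'E'
import numpy as np, cv2
from scipy.spatial.transform import Rotation as R
from rig import robot
def model(n):
    m=robot.camera_model(n); a=np.array(m["attitude"],float)
    Rm=a if a.shape==(3,3) else R.from_quat(a).as_matrix()
    return np.array(m["mtx"]),np.array(m["position"]),Rm
def snap(n,f=None):
    K,p,Rm=model(n); im,d=robot.camera(n)
    if f: cv2.imwrite("pics/"+f,im[:,:,::-1])
    return im,d,(K,p,Rm)
def cloud(d,M,fish=False):
    K,p,Rm=M; v,u=np.mgrid[:d.shape[0],:d.shape[1]]
    x=(u-K[0,2])/K[0,0]; y=(v-K[1,2])/K[1,1]
    if fish:
        r=np.hypot(x,y)+1e-9; t=np.tan(np.minimum(r,1.5))/r; x,y=x*t,y*t
    P=np.stack([x*d,y*d,d],-1)@Rm.T+p
    P[d<=0]=np.nan
    return P
E
python3 - <<'E'
from h import *
o=robot.get_obs(); print({k:np.round(v,3) for k,v in o.items()})
for n in("side","top"):
    im,d,M=snap(n,n+"0.png"); np.savez(n+"0.npz",im=im,d=d,K=M[0],p=M[1],R=M[2]); print(n,M[0].round(1).tolist(),M[1].round(3),M[2].round(3).tolist())
a=cv2.imread("pics/side0.png");b=cv2.imread("pics/top0.png")
E
```

```text
pics
{'time': np.float64(0.0), 'q': array([-1.44 ,  0.528,  1.434, -0.   ,  1.181, -0.179]), 'joint_velocities': array([-0.002,  0.   ,  0.   ,  0.001, -0.002, -0.002]), 'joint_torque': array([-1.0000e-03, -4.4005e+01, -1.7660e+01,  6.3000e-02,  5.8000e-02,
       -0.0000e+00]), 'position': array([ 0.19 , -0.595,  0.23 ]), 'tool_rot': array([ 0.988,  0.154,  0.   , -0.001]), 'ft_force': array([ 0.448, -0.345,  0.297]), 'moment': array([-0.012,  0.013,  0.003]), 'grip_force': np.float64(0.0), 'grip_width': np.float64(0.087)}
side [[389.1, 0.0, 314.5], [0.0, 389.1, 203.5], [0.0, 0.0, 1.0]] [ 0.009 -0.747  1.26 ] [[0.81, -0.438, 0.389], [-0.586, -0.62, 0.522], [0.013, -0.651, -0.759]]
top [[374.3, 0.0, 321.1], [0.0, 374.3, 199.0], [0.0, 0.0, 1.0]] [ 0.326 -0.044  1.287] [[-0.059, -0.976, 0.21], [-0.998, 0.058, -0.012], [-0.001, -0.211, -0.978]]
```

View pics/side0.png

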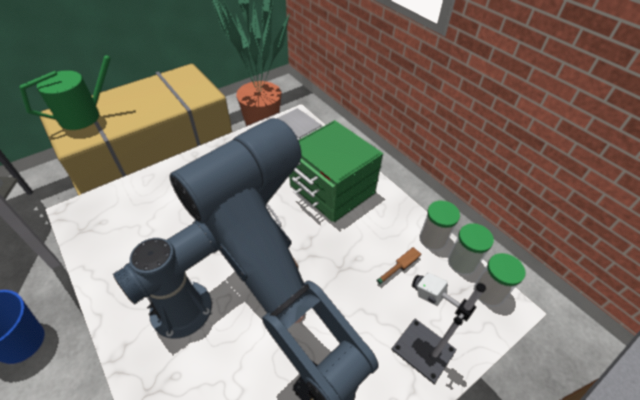

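View pics/top0.png

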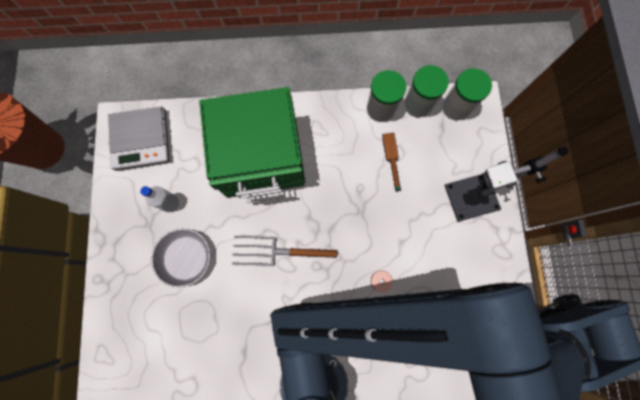

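```bash
cat > m1.py <<'E'
from h import *
L={}
for n in("side","top"):
    z=np.load(n+"0.npz"); im=z["im"].astype(int); P=cloud(z["d"],(z["K"],z["p"],z["R"])); L[n]=(im,P)
    r,g,b=im[...,0],im[...,1],im[...,2]
    green=(g>r+30)&(g>b+30)&(abs(P[...,2]-.232)<.012)&(P[...,0]>.3)&(P[...,1]>-.3)
    Q=P[green]; rect=cv2.minAreaRect(Q[:,:2].astype(np.float32)); print(n,"tower",len(Q),np.median(Q[:,2]).round(4),cv2.boxPoints(rect).round(3).tolist(),np.round(rect[1],3))
    # handle-white points near tower front
    S=(P[...,1]<-.33)&(P[...,0]>.3)&(P[...,2]>.25)&(P[...,2]<.5)&(P[...,0]<.75)
    v,u=np.nonzero(S); 
    if len(v): print(" cam px",u.min(),u.max(),v.min(),v.max(),len(v)); Q=P[S]; print(Q.min(0).round(3),Q.max(0).round(3))
    for nm,box in (("side",(395,455,265,310)),("top",(470,525,150,200))):
        if nm==n:
            u0,u1,v0,v1=box
            for vv in range(v0,v1,6):
                print(vv,[(uu,*(P[vv,uu]*1000).round().astype(int,copy=False).tolist(),int(im[vv,uu].mean())) for uu in range(u0,u1,8) if P[vv,uu,2]>.2])
E
python3 m1.py
python3 - <<'E'
import cv2
a=cv2.imread("pics/side0.png")[250:390,380:500];b=cv2.imread("pics/top0.png")[140:230,430:570]
a=cv2.resize(a,None,fx=3.5,fy=3.5,interpolation=cv2.INTER_CUBIC);b=cv2.resize(b,None,fx=2.6,fy=2.6,interpolation=cv2.INTER_CUBIC)
import numpy as np
c=np.zeros((500,800,3),np.uint8);c[:a.shape[0],:a.shape[1]]=a;c[:b.shape[0],425:425+b.shape[1]]=b
d=cv2.resize(cv2.imread("pics/side0.png")[110:230,280:390],None,fx=2.2,fy=2.2);c[236:236+d.shape[0],425:425+d.shape[1]]=d
cv2.imwrite("pics/c1.png",c)
E
```

```text
side tower 3023 0.2301 [[0.6110000014305115, 0.2680000066757202], [0.6389999985694885, -0.010999999940395355], [0.9169999957084656, 0.01600000075995922], [0.8889999985694885, 0.29600000381469727]] [0.279 0.281]
 cam px 411 639 273 399 2792
[ 0.529 -0.983  0.25 ] [ 0.75  -0.478  0.464]
265 []
271 []
277 [(419, 554, -489, 345, 75), (427, 568, -504, 351, 231), (435, 583, -517, 356, 230)]
283 [(419, 539, -503, 349, 201), (427, 552, -517, 356, 231), (435, 565, -531, 363, 230), (443, 580, -544, 365, 229)]
289 [(419, 530, -514, 342, 103), (427, 539, -530, 356, 209), (435, 552, -543, 363, 229), (443, 571, -554, 359, 127)]
295 [(419, 531, -521, 318, 109), (427, 536, -538, 339, 100), (435, 540, -555, 362, 145), (443, 564, -564, 349, 145)]
301 [(427, 539, -544, 312, 175), (435, 538, -562, 343, 74), (451, 570, -587, 346, 135)]
307 []
top tower 7629 0.2337 [[0.6150000095367432, 0.2709999978542328], [0.6430000066757202, -0.007000000216066837], [0.9160000085830688, 0.020999999716877937], [0.8880000114440918, 0.29899999499320984]] [0.274 0.279]
 cam px 478 639 99 189 1971
[ 0.532 -0.928  0.253] [ 0.749 -0.476  0.466]
150 []
156 []
162 [(502, 598, -534, 351, 126), (510, 592, -547, 365, 175)]
168 [(494, 582, -509, 354, 228), (502, 579, -526, 360, 229), (510, 576, -543, 367, 225), (518, 580, -574, 349, 105)]
174 [(486, 569, -489, 347, 45), (494, 565, -505, 356, 230), (502, 564, -525, 358, 230), (510, 560, -541, 366, 229), (518, 584, -616, 269, 56)]
180 [(486, 554, -488, 344, 59), (494, 551, -505, 351, 230), (502, 547, -521, 360, 229), (510, 545, -540, 364, 226)]
186 [(486, 540, -491, 332, 21), (494, 535, -504, 348, 189), (502, 538, -535, 329, 108), (510, 534, -547, 345, 61)]
192 []
198 []
```

View pics/c1.png

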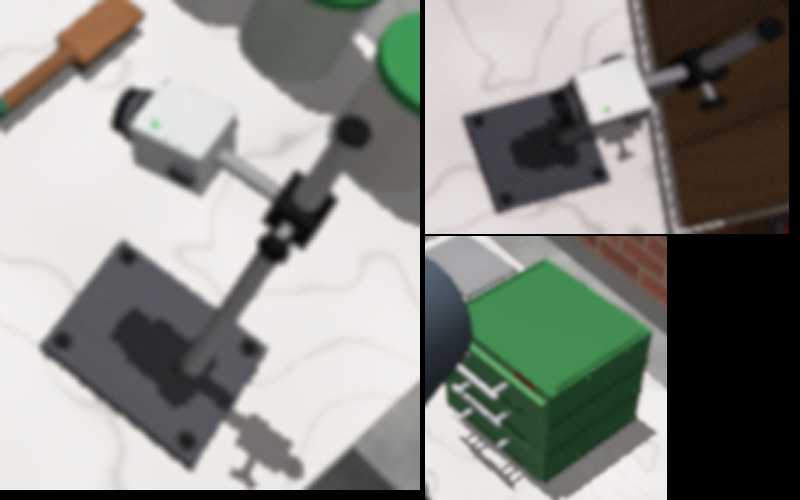

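```bash
cat > m2.py <<'E'
from m1 import *
print("-----")
ex=np.array([.995,.1,0]);ey=np.array([-.1,.995,0])
for n,(im,P) in L.items():
    lo=im.min(-1);hi=im.max(-1)
    Q=P-np.array([.627,.1305,0]); a=Q@ex;b=Q@ey
    S=(lo>150)&(P[...,2]>.19)&(P[...,2]<.225)&(a<-.01)&(a>-.08)&(abs(b)<.12)
    print(n,"handle",S.sum(),"a",np.percentile(a[S],[5,50,95]).round(4),"b",np.percentile(b[S],[0,5,50,95,100]).round(4),"z",np.percentile(P[S][:,2],[5,50,95]).round(4)) if S.any() else None
    S=(lo>190)&(P[...,2]>.33)&(P[...,2]<.39)&(P[...,0]>.5)&(P[...,0]<.65)&(P[...,1]<-.46)&(P[...,1]>-.6)
    S=cv2.erode(S.astype(np.uint8),np.ones((3,3)))>0
    X=P[S]; 
    for _ in range(5):
        c=X.mean(0); nrm=np.linalg.svd(X-c)[2][2]; nrm*=np.sign(nrm[2]); r=(X-c)@nrm; X=X[abs(r)<max(.003,2*r.std())]
    print(n,"plane",len(X),c.round(4),nrm.round(3),"res",r.std().round(4),"tilt",np.degrees(np.arccos(nrm[2])).round(1))
    S2=(lo>150)&(abs((P-c)@nrm)<.006)&(np.linalg.norm(P-c,axis=-1)<.06)
    e1=np.cross([0,0,1],nrm);e1/=np.linalg.norm(e1);e2=np.cross(nrm,e1)
    Y=np.stack([(P[S2]-c)@e1,(P[S2]-c)@e2],-1).astype(np.float32)
    rc=cv2.minAreaRect(Y); bp=cv2.boxPoints(rc); W=c+bp[:,:1]*e1+bp[:,1:]*e2
    print("  corners",W.round(3).tolist(),np.round(rc[1],3))
    for i in range(2):
        e=W[i+1]-W[i]; print("  edge",(e/np.linalg.norm(e)).round(3),np.linalg.norm(e).round(3))
    # lens: dark points
    D=(hi<95)&(P[...,2]>.30)&(P[...,2]<.37)&(P[...,0]>.5)&(P[...,0]<.65)&(P[...,1]<-.44)&(P[...,1]>-.505)
    Z=P[D]; print("  dark",len(Z),Z.min(0).round(3),Z.max(0).round(3),np.median(Z,0).round(3))
    # foot
    F=(hi<110)&(abs(P[...,2]-.012)<.015)&(P[...,0]>.35)&(P[...,0]<.75)&(P[...,1]<-.4)&(P[...,1]>-.75)
    if F.sum()>20:
        rf=cv2.minAreaRect(P[F][:,:2].astype(np.float32)); print("  foot",rf[0],rf[1],cv2.boxPoints(rf).round(3).tolist())
E
python3 m2.py | sed -n '/-----/,$p'
```

```text
-----
side handle 62 a [-0.0398 -0.0354 -0.015 ] b [-0.0615 -0.0572 -0.0221  0.025   0.0306] z [0.2059 0.2093 0.2135]
side plane 233 [ 0.5627 -0.5268  0.3581] [-0.036  0.299  0.954] res 0.0014 tilt 17.5
  corners [[0.596, -0.547, 0.366], [0.579, -0.472, 0.342], [0.524, -0.484, 0.343], [0.541, -0.559, 0.367]] [0.057 0.08 ]
  edge [-0.216  0.929 -0.299] 0.08
  edge [-0.976 -0.216  0.031] 0.057
  dark 63 [ 0.534 -0.503  0.321] [ 0.56  -0.48   0.346] [ 0.544 -0.491  0.338]
  foot (0.5810558795928955, -0.6256622672080994) (0.14066413044929504, 0.22546766698360443) [[0.48899999260902405, -0.5299999713897705], [0.5360000133514404, -0.75], [0.6729999780654907, -0.7210000157356262], [0.6269999742507935, -0.5009999871253967]]
top handle 150 a [-0.0367 -0.0328 -0.018 ] b [-0.0591 -0.0528  0.0012  0.0559  0.062 ] z [0.2084 0.213  0.2168]
top plane 322 [ 0.565  -0.523   0.3595] [-0.045  0.295  0.954] res 0.0014 tilt 17.4
  corners [[0.598, -0.545, 0.368], [0.586, -0.49, 0.35], [0.531, -0.501, 0.351], [0.543, -0.557, 0.369]] [0.056 0.059]
  edge [-0.206  0.932 -0.298] 0.059
  edge [-0.978 -0.21   0.019] 0.056
  dark 155 [ 0.537 -0.504  0.31 ] [ 0.582 -0.476  0.348] [ 0.553 -0.487  0.338]
  foot (0.5857143402099609, -0.6277913451194763) (0.1351580172777176, 0.2432611882686615) [[0.49399998784065247, -0.5230000019073486], [0.5460000038146973, -0.7609999775886536], [0.6779999732971191, -0.7319999933242798], [0.6259999871253967, -0.4950000047683716]]
```

>>> move_arm:
  motion: "-0.31 0.2 -0.18 -0.1 0; -0.31 0.4 -0.36 -0.2 0; -0.31 0.6 -0.54 -0.3 0; -0.31 0.8 -0.74 -0.35 0; -0.31 1 -0.92 -0.4 0; -0.31 1 -0.92 -0.4 0; -0.31 1 -0.92 -0.4 0"

```text
time: 0.68
position: [0.3256, -0.356, 0.3109]
tool_rot: [0.988, 0.154, 0.0, -0.001]
ft_force: [0.4, 0.2, -0.4]
grip_width: 0.0485
grip_force: 0.0
```

```bash
cat > m3.py <<'E'
from m1 import *
print("-----")
fx=np.array([-.206,.931,-.299]);fc=np.array([.560,-.503,.3267]);fz=np.array([-.065,.292,.954]);fy=np.cross(fz,fx)
for n,(im,P) in L.items():
    Q=P-fc; a,b,c=Q@fx,Q@fy,Q@fz
    D=(im.max(-1)<110)&(abs(b)<.03)&(abs(c)<.03)&(a>-.01)&(a<.08)
    print(n,D.sum(),"x",np.percentile(a[D],[5,50,75,90,97,100]).round(4),"y",np.percentile(b[D],[2,50,98]).round(4),"z",np.percentile(c[D],[2,50,98]).round(4))
    W=(im.min(-1)>150)&(P[...,2]>.195)&(P[...,2]<.225)
    ex=np.array([.995,.1,0]);q=(P-[.627,.1305,0])@ex; W&=(q<-.027)&(q>-.06)&(abs(P[...,1]-.13)<.08); print(" bar",np.median(P[W],0).round(4))
E
python3 m3.py | sed -n '/-----/,$p'
cat > go.py <<'E'
import sys
from h import *
# usage: go.py x y z yaw : shift/turn in normalised units from the present pose
o=robot.get_obs(); Rm=R.from_quat(o["tool_rot"]).as_matrix(); t=np.array([float(a) for a in sys.argv[1:5]])
psi=np.arctan2(Rm[1,0],Rm[0,0]); s=Rm.T@(t[:3]-o["position"])/.2; w=lambda a:(a+np.pi)%(2*np.pi)-np.pi
print("t",round(float(o["time"]),2),"pos",np.round(o["position"],4),"yaw",psi.round(3),"zax",Rm[:,2].round(3),"w",np.round(o["grip_width"],4),"q6",np.round(o["q"][5],2))
print("shift",s.round(3),"turn",(-w(t[3]-psi)/np.pi).round(4))
E
python3 go.py 0.59 0.128 0.28 1.671
```

```text
-----
side 76 x [0.0019 0.0094 0.0148 0.0175 0.0197 0.0198] y [-0.0047  0.0142  0.0292] z [-0.0069  0.0155  0.0214]
 bar [0.593  0.1087 0.2094]
top 174 x [-0.0002  0.0113  0.0187  0.0218  0.0224  0.0228] y [-0.0185  0.004   0.0272] z [-0.0108  0.0156  0.0236]
 bar [0.5938 0.1295 0.2133]
t 0.68 pos [ 0.3256 -0.356   0.3109] yaw 0.31 zax [ 0.     0.001 -1.   ] w 0.0485 q6 0.2
shift [ 1.998 -1.901  0.158] turn -0.4331
```

>>> move_arm:
  motion: "-0.31 0.2 -0.19 0 -0.035; -0.31 0.4 -0.38 0 -0.07; -0.31 0.6 -0.57 0 -0.105; -0.31 0.8 -0.76 0 -0.14; -0.31 1 -0.95 0 -0.175; -0.31 1 -0.95 0 -0.21; -0.31 1 -0.95 0 -0.245; -0.31 1 -0.95 0 -0.28; -0.31 1 -0.95 0 -0.32; -0.31 1 -0.95 0 -0.36; -0.31 1 -0.95 0 -0.395; -0.31 1 -0.95 0 -0.433"

```text
time: 1.68
position: [0.4572, -0.1166, 0.3102]
tool_rot: [0.669, 0.743, -0.0, -0.001]
ft_force: [-0.5, -0.1, 0.1]
grip_width: 0.0301
grip_force: 0.0
```

```bash
python3 go.py 0.59 0.128 0.28 1.671; python3 -c "
from h import *
im,d,M=snap('wrist','w1.png'); np.savez('w1.npz',im=im,d=d,K=M[0],p=M[1],R=M[2]); print(M)"
```

```text
t 1.68 pos [ 0.4572 -0.1166  0.3102] yaw 1.676 zax [-0.001  0.001 -1.   ] w 0.0301 q6 -0.59
shift [1.146 0.789 0.151] turn 0.0017
(array([[309.70691629,   0.        , 318.21409867],
       [  0.        , 309.70691629, 198.16093183],
       [  0.        ,   0.        ,   1.        ]]), array([ 0.44998572, -0.04115644,  0.46389535]), array([[ 0.99444765,  0.10166216,  0.0271787 ],
       [ 0.10521528, -0.95587937, -0.27427063],
       [-0.00190339,  0.2756074 , -0.9612684 ]]))
```

View pics/w1.png

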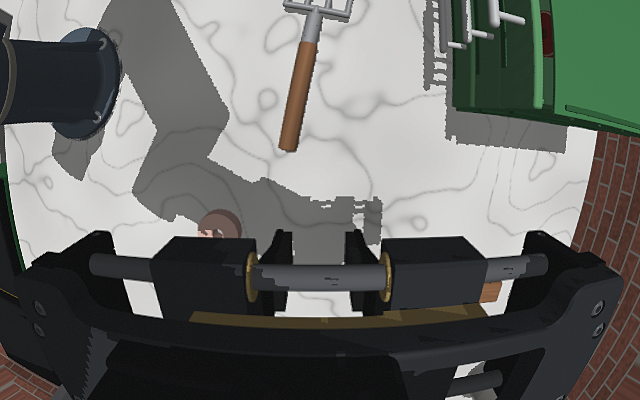

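```bash
python3 - <<'E'
from h import *
z=np.load("w1.npz");im=z["im"].astype(int);P=cloud(z["d"],(z["K"],z["p"],z["R"]),True)
S=(im.min(-1)>130)&(P[...,2]>.19)&(P[...,2]<.225); Q=P[S]; print(len(Q),np.median(Q,0).round(4),Q.min(0).round(4),Q.max(0).round(4))
B=Q[Q[:,2]>.208]; print("bar top",len(B), np.median(B,0).round(4),np.polyfit(B[:,1],B[:,0],1).round(4))
r=(im[...,0]>im[...,1]+50)&(P[...,2]>.1)&(P[...,0]>.55); print("red",P[r].min(0).round(3),P[r].max(0).round(3))
g=(im[...,1]>im[...,0]+30)&(P[...,2]>.15)&(P[...,2]<.24)
T=P[g&(P[...,2]>.228)]; print("top min a",np.percentile(T@[.995,.1,0],[0,1,5]),"ref",np.array([.627,.1305,0])@[.995,.1,0], "b min",np.percentile(T@[-.1,.995,0],[0,1]))
E
```

```text
354 [0.6014 0.0802 0.2104] [0.5931 0.0665 0.2073] [0.6348 0.0923 0.2133]
bar top 350 [0.6014 0.0802 0.2104] [0.2888 0.5837]
red [0.674 0.064 0.181] [0.686 0.111 0.2  ]
top min a [0.65819504 0.6602259  0.66518652] ref 0.636915 b min [-0.07057807 -0.06921736]
```

>>> move_arm:
  motion: "-0.31 0.15 0.12 0 0; -0.31 0.3 0.24 0 0; -0.31 0.45 0.36 0 0; -0.31 0.6 0.48 0 0; -0.31 0.75 0.6 0 0; -0.31 0.9 0.72 0 0; -0.31 1 0.79 0.1 0; -0.31 1 0.79 0.15 0; -0.31 1 0.79 0.15 0"

```text
time: 2.48
position: [0.5929, 0.0987, 0.277]
tool_rot: [0.671, 0.742, -0.003, -0.003]
ft_force: [-0.6, -0.4, 0.0]
grip_width: 0.03
grip_force: 0.0
```

```bash
python3 go.py 0.592 0.128 0.196 1.671; python3 -c "
from h import *
im,d,M=snap('wrist','w2.png'); P=cloud(d,M,True); im=im.astype(int)
S=(im.min(-1)>130)&(P[...,2]>.205)&(P[...,2]<.222)&(P[...,0]>.5); Q=P[S]; a=Q@[.995,.1,0]; b=Q@[-.1,.995,0]; print(len(Q), np.percentile(a,[2,20,50,80,98]).round(4),b.min(),b.max(), 'target a,b', np.array([.592,.128])@[.995,.1],np.array([.592,.128])@[-.1,.995])
k=abs(b-np.median(b))<.03; print(np.percentile(a[k],[2,50,98]), np.polyfit(b,a,1))
"
```

```text
t 2.48 pos [0.5929 0.0987 0.277 ] yaw 1.671 zax [-0.007 -0.    -1.   ] w 0.03 q6 -0.12
shift [0.146 0.013 0.405] turn -0.0
2416 [0.5995 0.6017 0.6054 0.6094 0.6363] 0.02478535186035077 0.19718216398981384 target a,b 0.60184 0.06816
[0.59955573 0.60600753 0.63710608] [0.12524407 0.596506  ]
```

>>> move_arm:
  motion: "-0.31 0.15 0.028 0 0; -0.31 0.15 0.028 0.1 0; -0.31 0.15 0.028 0.2 0; -0.31 0.15 0.028 0.3 0; -0.31 0.15 0.028 0.4 0; -0.31 0.15 0.028 0.4 0; -0.31 0.15 0.028 0.4 0; -1 0.15 0.028 0.4 0; -1 0.15 0.028 0.4 0; -1 0.15 0.028 0.4 0; -1 0.15 0.028 0.4 0; -1 0.15 0.028 0.4 0"
  newtons: 30

```text
time: 3.53
position: [0.5978, 0.1279, 0.2018]
tool_rot: [0.671, 0.741, 0.0, 0.001]
ft_force: [-0.7, -1.0, 4.0]
grip_width: 0.0101
grip_force: 30.0
```

>>> move_arm:
  motion: "-1 0 -0.05 0 0; -1 0 -0.12 0 0; -1 0 -0.2 0 0; -1 0 -0.28 0 0; -1 0 -0.36 0 0; -1 0 -0.44 0 0; -1 0 -0.52 0 0; -1 0 -0.6 0 0; -1 0 -0.66 0 0; -1 0 -0.7 0 0; -1 0 -0.7 0 0; -1 0 -0.7 0 0"

```text
time: 4.53
position: [0.4584, 0.1141, 0.2017]
tool_rot: [0.671, 0.741, 0.0, 0.001]
ft_force: [-1.4, -1.4, 5.6]
grip_width: 0.0099
grip_force: 30.0
```

>>> move_arm:
  motion: "-1 0 -0.02 0 0; -1 0 -0.04 0 0; -1 0 -0.05 0 0; -1 0 -0.05 0 0"

```text
time: 4.87
position: [0.4493, 0.1132, 0.2017]
tool_rot: [0.671, 0.741, 0.001, 0.001]
ft_force: [0.3, -0.4, 7.3]
grip_width: 0.0099
grip_force: 30.0
```

>>> move_arm:
  motion: "-1 0 -0.02 0 0; -1 0 -0.04 0 0; -1 0 -0.05 0 0; -1 0 -0.05 0 0"

```text
time: 5.2
position: [0.4394, 0.1122, 0.2017]
tool_rot: [0.671, 0.741, 0.001, 0.001]
ft_force: [1.2, -0.4, 8.3]
grip_width: 0.0102
grip_force: 30.0
```

>>> move_arm:
  motion: "-0.31 0 0 0 0; -0.31 0 0 0 0; -0.31 0 0 0 0; -0.31 0 0 -0.1 0; -0.31 0 0 -0.25 0; -0.31 0 0 -0.4 0; -0.31 -0.1 0 -0.55 0; -0.31 -0.25 0 -0.65 0; -0.31 -0.4 0 -0.65 0; -0.31 -0.5 0 -0.65 0; -0.31 -0.5 0 -0.65 0; -0.31 -0.5 0 -0.65 0"

```text
time: 6.2
position: [0.4478, 0.0122, 0.33]
tool_rot: [0.672, 0.74, -0.0, -0.001]
ft_force: [-1.1, 0.5, -1.5]
grip_width: 0.0298
grip_force: 0.0
```

```bash
python3 -c "
from h import *
o=robot.get_obs();print(o['position'],o['tool_rot'],o['time'])
im,d,M=snap('wrist','w3.png'); np.savez('w3.npz',im=im,d=d,K=M[0],p=M[1],R=M[2])
im,d,M=snap('top','t3.png'); np.savez('t3.npz',im=im,d=d,K=M[0],p=M[1],R=M[2])"
```

```text
[0.44781071 0.01221445 0.33004959] [ 6.72065473e-01  7.40491225e-01 -1.18477919e-04 -8.55616127e-04] 6.2
```

View pics/w3.png

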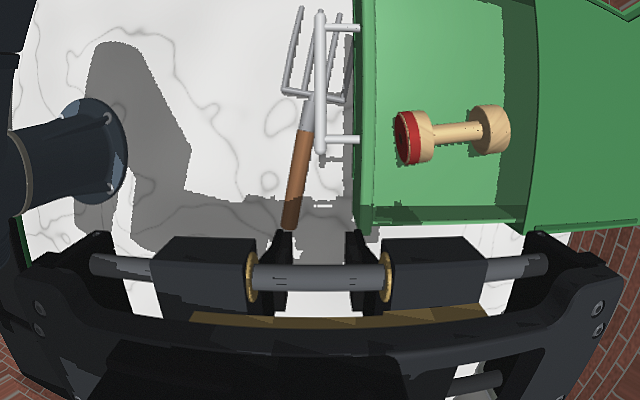

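```bash
cat > chew.py <<'E'
from h import *
def chew(im,P):
    im=im.astype(int); r,g,b=im[...,0],im[...,1],im[...,2]
    S=(r>g+12)&(g>=0)&(P[...,2]>.17)&(P[...,2]<.225)&(P[...,0]>.44)&(P[...,0]<.72)&(P[...,1]>0)&(P[...,1]<.28)
    S&=~((im.min(-1)>215)); n,lab,st,_=cv2.connectedComponentsWithStats(S.astype(np.uint8)); S=lab==(1+np.argmax(st[1:,4]))
    Q=P[S]; rd=(r-g)[S]>80
    rc=cv2.minAreaRect(Q[:,:2].astype(np.float32)); c=np.array(rc[0]); bp=cv2.boxPoints(rc); e=[bp[1]-bp[0],bp[2]-bp[1]]; e=max(e,key=np.linalg.norm); e=e/np.linalg.norm(e)
    if (np.median(Q[rd],0)[:2]-c)@e<0:e=-e
    s=(Q[:,:2]-c)@e; bar=Q[abs(s)<.02]
    print(len(Q),"centre",c.round(4),"size",np.round(rc[1],4),"dir",e.round(3),"ang",np.arctan2(e[1],e[0]).round(3),"zmax",np.percentile(Q[:,2],98).round(4),"bar median",np.median(bar,0).round(4),"bar zmax",np.percentile(bar[:,2],98).round(4),"red",np.median(Q[rd],0).round(4))
for f,k in(("w3",True),("t3",False)):
    z=np.load(f+".npz"); P=cloud(z["d"],(z["K"],z["p"],z["R"]),k); 
    try: chew(z["im"],P)
    except Exception as ex: print(f,ex)
    im=z["im"].astype(int); G=(im[...,1]>im[...,0]+30)&(im[...,1]>im[...,2]+25)
    W=G&(P[...,2]>.205)&(P[...,2]<.228)&(P[...,0]<.62)
    print(f,"rim a",np.percentile(P[W]@[.995,.1,0],[1,50,99]).round(3),"b",np.percentile(P[W]@[-.1,.995,0],[1,99]).round(3))
E
python3 chew.py; python3 go.py 0.55 0.1 0.25 0.1
```

```text
2644 centre [0.5638 0.0828] size [0.0881 0.0515] dir [-0.967 -0.253] ang -2.886 zmax 0.2159 bar median [0.5646 0.0839 0.1984] bar zmax 0.2146 red [0.5273 0.0781 0.2134]
w3 rim a [0.484 0.492 0.609] b [-0.061  0.142]
118 centre [0.6154 0.0953] size [0.0267 0.0446] dir [ 0.265 -0.964] ang -1.303 zmax 0.2209 bar median [0.6165 0.0909 0.2132] bar zmax 0.2209 red [nan nan nan]
t3 rim a [0.485 0.496 0.635] b [-0.061  0.202]
t 6.3 pos [0.4475 0.0134 0.3299] yaw 1.67 zax [-0.002  0.001 -1.   ] w 0.0303 q6 -0.32
shift [0.379 0.553 0.399] turn 0.4998
  return _methods._mean(a, axis=axis, dtype=dtype,
  ret = um.true_divide(
```

```bash
python3 - <<'E'
from h import *
z=np.load("w3.npz"); P=cloud(z["d"],(z["K"],z["p"],z["R"]),True); im=z["im"].astype(int)
r,g,b=[im[...,i] for i in range(3)]
S=(r>g+8)&(P[...,2]>.166)&(P[...,0]>.48)&(P[...,0]<.72)&(P[...,1]>0)&(P[...,1]<.2)
n,lab,st,_=cv2.connectedComponentsWithStats(cv2.morphologyEx(S.astype(np.uint8),cv2.MORPH_CLOSE,np.ones((5,5)))); k=1+np.argmax(st[1:,4]); print(st[k]); S&=lab==k
Q=P[S]
for e in [np.array([-.967,-.253]),np.array([-.98,-.2])]:
    nn=np.array([e[1],-e[0]]); s=(Q[:,:2]-[.5638,.0828])@e; t=(Q[:,:2]-[.5638,.0828])@nn
    print(e,s.min().round(3),s.max().round(3))
    for s0 in np.arange(-.07,.07,.01):
        m=(s>=s0)&(s<s0+.01)
        if m.sum()>3:
            # symmetry: top ridge location
            q=np.argsort(-Q[m][:,2])[:max(3,m.sum()//8)]
            print(round(s0,3),m.sum(),"t",t[m].min().round(4),t[m].max().round(4),"z",Q[m][:,2].max().round(4),"ridge t",t[m][q].mean().round(4))
E
```

```text
[ 395  105  116   60 4233]
[-0.967 -0.253] -0.069 0.044
-0.07 271 t -0.0256 0.024 z 0.2165 ridge t -0.0014
-0.06 390 t -0.025 0.0245 z 0.2169 ridge t -0.0007
-0.05 858 t -0.026 0.0246 z 0.217 ridge t -0.001
-0.04 161 t -0.0109 0.0091 z 0.2012 ridge t -0.0007
-0.03 164 t -0.0098 0.0092 z 0.2005 ridge t -0.0016
-0.02 167 t -0.0099 0.0089 z 0.2006 ridge t -0.001
-0.01 172 t -0.0096 0.009 z 0.2006 ridge t -0.0001
0.0 177 t -0.0099 0.0092 z 0.2006 ridge t -0.0003
0.01 122 t -0.0205 0.024 z 0.2162 ridge t -0.001
0.02 517 t -0.0251 0.025 z 0.2171 ridge t 0.0
0.03 526 t -0.0252 0.0257 z 0.2174 ridge t -0.0002
0.04 629 t -0.0257 0.0253 z 0.2172 ridge t 0.0001
[-0.98 -0.2 ] -0.069 0.045
-0.07 266 t -0.0222 0.0273 z 0.2165 ridge t 0.0018
-0.06 383 t -0.0222 0.0273 z 0.2169 ridge t 0.0022
-0.05 873 t -0.0235 0.0273 z 0.217 ridge t 0.0015
-0.04 157 t -0.0086 0.011 z 0.2012 ridge t 0.0011
-0.03 167 t -0.008 0.0104 z 0.2005 ridge t -0.0003
-0.02 165 t -0.0089 0.0096 z 0.2006 ridge t -0.0002
-0.01 171 t -0.0091 0.0092 z 0.2006 ridge t 0.0001
0.0 180 t -0.0103 0.0092 z 0.2006 ridge t -0.0006
0.01 116 t -0.0229 0.0192 z 0.2162 ridge t -0.0024
0.02 514 t -0.0266 0.0233 z 0.2171 ridge t -0.0012
0.03 530 t -0.0277 0.0237 z 0.2174 ridge t -0.0021
0.04 632 t -0.028 0.023 z 0.2172 ridge t -0.0013
```

>>> move_arm:
  motion: "0.15 0.05 0.1 0 0.038; 0.15 0.1 0.2 0 0.076; 0.15 0.15 0.3 0 0.114; 0.15 0.2 0.4 0 0.152; 0.15 0.25 0.5 0 0.19; 0.15 0.29 0.6 0 0.228; 0.15 0.29 0.625 0.05 0.266; 0.15 0.29 0.625 0.1 0.304; 0.15 0.29 0.625 0.15 0.342; 0.15 0.29 0.625 0.2 0.38; 0.15 0.29 0.625 0.2 0.418; 0.15 0.29 0.625 0.2 0.45"

```text
time: 7.3
position: [0.5655, 0.0846, 0.2889]
tool_rot: [0.992, 0.126, -0.002, -0.001]
ft_force: [0.1, 0.2, -0.5]
grip_width: 0.0501
grip_force: 0.0
```

```bash
python3 go.py 0.5662 0.0835 0.179 0.256
```

```text
t 7.3 pos [0.5655 0.0846 0.2889] yaw 0.253 zax [-0.004  0.001 -1.   ] w 0.0501 q6 1.27
shift [0.004 0.007 0.549] turn -0.001
```

>>> move_arm:
  motion: "0.15 0 0.005 0.1 0; 0.15 0 0.005 0.2 0; 0.15 0 0.005 0.3 0; 0.15 0 0.005 0.4 0; 0.15 0 0.005 0.48 0; 0.15 0 0.005 0.54 0; 0.15 0 0.005 0.545 0; 0.15 0 0.005 0.545 0; -1 0 0.005 0.545 0; -1 0 0.005 0.545 0; -1 0 0.005 0.545 0; -1 0 0.005 0.545 0"
  newtons: 15

```text
time: 8.3
position: [0.5675, 0.0819, 0.1824]
tool_rot: [0.992, 0.128, 0.001, 0.0]
ft_force: [0.5, -0.0, 0.5]
grip_width: 0.0312
grip_force: 0.0
```

>>> move_arm:
  motion: "-1 0 0 0 0; -1 0 0 0 0; -1 0 0 0 0"

```text
time: 8.55
position: [0.5673, 0.0817, 0.182]
tool_rot: [0.992, 0.128, 0.0, -0.0]
ft_force: [-0.3, -0.1, 2.2]
grip_width: 0.0192
grip_force: 15.0
```

>>> move_arm:
  motion: "-1 0 0 -0.06 0; -1 0 0 -0.14 0; -1 0 0 -0.24 0; -1 0 0 -0.34 0; -1 0 0 -0.42 0; -1 0 0 -0.48 0; -1 0 0 -0.48 0; -1 0 0 -0.48 0; -1 0 0 -0.48 0; -1 0 0 -0.48 0"

```text
time: 9.38
position: [0.5662, 0.0818, 0.2761]
tool_rot: [0.992, 0.128, -0.001, -0.0]
ft_force: [-0.5, 0.3, -1.1]
grip_width: 0.0196
grip_force: 15.0
```

```bash
cat > look.py <<'E'
import sys
from h import *
# chew axis in the grip, from the wrist camera
o=robot.get_obs(); im,d,M=snap("wrist",sys.argv[1]); P=cloud(d,M,True); im=im.astype(int); r,g,b=[im[...,i] for i in range(3)]
T=R.from_quat(o["tool_rot"]).as_matrix(); L=(P-o["position"])@T
np.savez("look.npz",im=im,L=L)
S=(r>g+10)&(abs(L[...,0])<.09)&(abs(L[...,1])<.04)&(L[...,2]>-.06)&(L[...,2]<.04)
Q=L[S]; red=((r-g)>80)[S]; print(len(Q),red.sum(),"red med (tool)",np.median(Q[red],0).round(4))
for x in np.arange(-.085,.085,.01):
    m=(Q[:,0]>=x)&(Q[:,0]<x+.01)
    if m.sum()>5: print(round(x,3),m.sum(),"y",Q[m][:,1].min().round(4),Q[m][:,1].max().round(4),"z top",np.percentile(Q[m][:,2],2).round(4),"bot",np.percentile(Q[m][:,2],98).round(4),"red",int(red[m].sum()))
E
python3 look.py w4.png; python3 go.py 0.53 0.07 0.24 0.256
```

```text
10376 0 red med (tool) [nan nan nan]
-0.025 1068 y -0.0166 0.016 z top -0.03 bot -0.0116 red 0
-0.015 50 y -0.0066 0.006 z top -0.0185 bot -0.016 red 0
-0.005 185 y -0.0097 0.009 z top -0.0183 bot -0.0116 red 0
0.005 678 y -0.01 0.0093 z top -0.0182 bot -0.0107 red 0
0.015 734 y -0.0098 0.0092 z top -0.0181 bot -0.0111 red 0
0.025 764 y -0.009 0.0094 z top -0.0183 bot -0.0115 red 0
0.035 969 y -0.0244 0.0253 z top -0.0337 bot -0.0153 red 0
0.045 2524 y -0.0248 0.0255 z top -0.0339 bot -0.0166 red 0
0.055 2654 y -0.0246 0.0251 z top -0.0338 bot -0.0171 red 0
0.065 750 y -0.0237 0.0242 z top -0.0325 bot 0.0033 red 0
t 9.43 pos [0.5663 0.0818 0.2762] yaw 0.256 zax [-0.003  0.    -1.   ] w 0.0191 q6 1.26
shift [-0.19   0.011  0.181] turn 0.0001
  return _methods._mean(a, axis=axis, dtype=dtype,
  ret = um.true_divide(
```

View pics/w4.png

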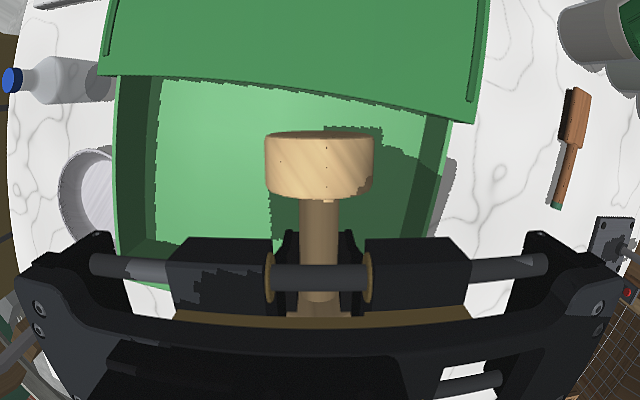

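>>> move_arm:
  motion: "-1 -0.06 0 0 0; -1 -0.12 0 0 0; -1 -0.18 0 0 0; -1 -0.18 0 0.06 0; -1 -0.18 0 0.12 0; -1 -0.18 0 0.15 0; -1 -0.18 0 0.17 0; -1 -0.18 0 0.19 0; -1 -0.18 0 0.21 0; -1 -0.18 0 0.225 0; -1 -0.18 0 0.225 0; -1 -0.18 0 0.225 0"
  newtons: 8

```text
time: 10.43
position: [0.5324, 0.0726, 0.2326]
tool_rot: [0.992, 0.128, 0.0, 0.0]
ft_force: [0.3, 0.5, -0.7]
grip_width: 0.0197
grip_force: 8.0
```

```bash
python3 look.py w5.png 2>/dev/null; python3 go.py 0.53 0.07 0.24 0.256
```

```text
9539 0 red med (tool) [nan nan nan]
-0.025 605 y -0.0158 0.0153 z top -0.0358 bot -0.0134 red 0
-0.015 450 y -0.0135 0.0121 z top -0.037 bot -0.0179 red 0
-0.005 211 y -0.0097 0.009 z top -0.0178 bot -0.01 red 0
0.005 731 y -0.0096 0.009 z top -0.0171 bot -0.0088 red 0
0.015 752 y -0.01 0.0095 z top -0.0149 bot -0.007 red 0
0.025 793 y -0.0094 0.0094 z top -0.0127 bot -0.0046 red 0
0.035 670 y -0.0251 0.0248 z top -0.0209 bot -0.0027 red 0
0.045 2243 y -0.0251 0.0248 z top -0.0236 bot -0.0058 red 0
0.055 2259 y -0.0246 0.0248 z top -0.0217 bot -0.0043 red 0
0.065 825 y -0.0239 0.0231 z top -0.0198 bot -0.0066 red 0
t 10.48 pos [0.5323 0.0726 0.2327] yaw 0.256 zax [-0. -0. -1.] w 0.0195 q6 1.24
shift [-0.014  0.01  -0.037] turn 0.0001
```

>>> move_arm:
  motion: "-1 0 0 0.01 0; -1 0 0 0.02 0; -1 0 0 0.023 0; -1 0 0 0.023 0; -1 0 0 -0.06 0; -1 0 0 -0.16 0; -1 0 0 -0.26 0; -1 0 0 -0.36 0; -1 0 0 -0.4 0; -1 0 0 -0.4 0; -1 0 0 -0.4 0"

```text
time: 11.4
position: [0.5317, 0.0726, 0.312]
tool_rot: [0.992, 0.128, -0.001, -0.0]
ft_force: [-0.7, 0.3, -1.8]
grip_width: 0.0199
grip_force: 8.0
```

```bash
cat >> look.py <<'E'
m=(Q[:,0]>-.003)&(Q[:,0]<.033)&(abs(Q[:,1])<.004); c=np.polyfit(Q[m][:,0],Q[m][:,2],1); print("bar top line",c.round(4),"pitch deg",np.degrees(np.arctan(c[0])).round(2))
for lo,hi in((-.003,.012),(.018,.033)):
    m=(Q[:,0]>lo)&(Q[:,0]<hi); print("bar y mid",((Q[m][:,1].min()+Q[m][:,1].max())/2).round(4))
th=np.arctan(c[0]); ax=np.array([np.cos(th),0,np.sin(th)]); s=(Q-[0,0,c[1]+.01/np.cos(th)])@ax; print("far face at s",np.percentile(s,[99,99.8]).round(4),"axis z at x=0",(c[1]+.01/np.cos(th)).round(4))
E
python3 look.py w6.png 2>/dev/null|tail -4; python3 go.py 0.53 0.07 0.3 0.256
```

```text
bar top line [ 0.3349 -0.0183] pitch deg 18.52
bar y mid -0.0003
bar y mid -0.0003
far face at s [0.0649 0.0655] axis z at x=0 -0.0077
t 11.45 pos [0.5312 0.0727 0.3113] yaw 0.256 zax [-0.003  0.    -1.   ] w 0.0201 q6 1.24
shift [-0.009  0.011  0.056] turn 0.0001
```

>>> move_arm:
  motion: "-1 0 0 0 0; -1 0 0 0 0; -1 -0.02 0.08 0 -0.03; -1 -0.05 0.19 0 -0.06; -1 -0.08 0.3 0 -0.09; -1 -0.11 0.41 0 -0.12; -1 -0.14 0.52 0 -0.15; -1 -0.17 0.63 0 -0.18; -1 -0.2 0.74 0 -0.21; -1 -0.23 0.85 0 -0.24; -1 -0.25 0.95 0 -0.27; -1 -0.25 0.95 0 -0.29"
  newtons: 25

```text
time: 12.45
position: [0.5323, -0.1277, 0.3116]
tool_rot: [0.834, 0.551, -0.001, 0.001]
ft_force: [-0.6, -0.5, -0.5]
grip_width: 0.019
grip_force: 25.0
```

```bash
python3 go.py 0.5215 -0.3 0.3 1.789;python3 look.py w7.png 2>/dev/null|tail -4
```

```text
t 12.45 pos [ 0.5323 -0.1277  0.3116] yaw 1.168 zax [-0.001 -0.002 -1.   ] w 0.019 q6 -0.04
shift [-0.814  0.288  0.06 ] turn -0.1976
bar top line [ 0.3326 -0.0182] pitch deg 18.4
bar y mid 0.0002
bar y mid 0.0002
far face at s [0.065  0.0656] axis z at x=0 -0.0077
```

>>> move_arm:
  motion: "-1 -0.1 0.035 0 -0.03; -1 -0.2 0.07 0 -0.06; -1 -0.3 0.105 0 -0.09; -1 -0.4 0.14 0 -0.12; -1 -0.5 0.175 0.02 -0.15; -1 -0.6 0.21 0.04 -0.18; -1 -0.7 0.25 0.06 -0.198; -1 -0.77 0.275 0.06 -0.198; -1 -0.814 0.288 0.06 -0.198; -1 -0.814 0.288 0.06 -0.198; -1 -0.814 0.288 0.06 -0.198"

```text
time: 13.42
position: [0.5211, -0.2956, 0.3004]
tool_rot: [0.626, 0.78, 0.0, -0.0]
ft_force: [0.2, 0.6, -2.2]
grip_width: 0.0193
grip_force: 25.0
```

```bash
python3 go.py 0.5215 -0.3288 0.262 1.789
python3 - <<'E'
from h import *
for n in("side","top"):
    im,d,M=snap(n,n+"8.png"); np.savez(n+"8.npz",im=im,d=d,K=M[0],p=M[1],R=M[2])
a=cv2.imread("pics/side8.png")[240:400,340:500];b=cv2.imread("pics/top8.png")[110:270,400:560]
cv2.imwrite("pics/c8.png",np.hstack([cv2.resize(x,(400,400),interpolation=cv2.INTER_CUBIC) for x in(a,b)]))
E
```

```text
t 13.42 pos [ 0.5211 -0.2956  0.3004] yaw 1.788 zax [-0.     0.001 -1.   ] w 0.0193 q6 -0.92
shift [-0.163 -0.034  0.192] turn -0.0004
```

View pics/c8.png

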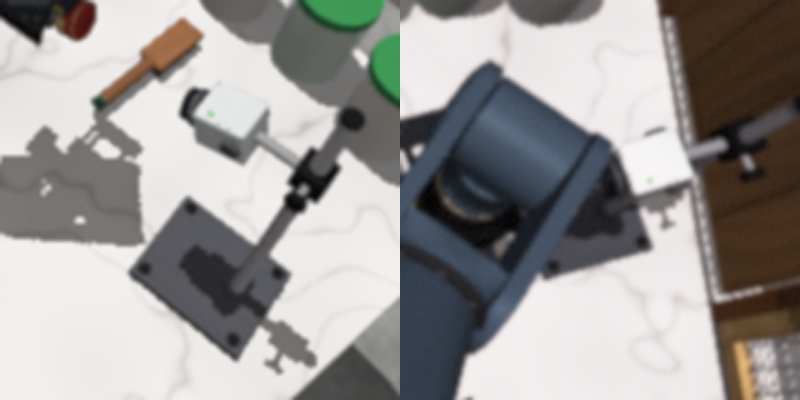

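```bash
python3 - <<'E'
from h import *
z=np.load("top8.npz");P=cloud(z["d"],(z["K"],z["p"],z["R"]));im=z["im"].astype(int)
S=(P[...,0]>.45)&(P[...,0]<.72)&(P[...,2]>.3)&(P[...,1]<-.3)
dark=(im.max(-1)<140)&S
for lo in np.arange(-.6,-.3,.03):
    m=dark&(P[...,1]>=lo)&(P[...,1]<lo+.03)&(im[...,2]>im[...,0]+8)
    if m.sum(): print(round(lo,2),m.sum(),"zmin",P[m][:,2].min().round(3),"x",P[m][:,0].min().round(3),P[m][:,0].max().round(3))
z=np.load("side8.npz");P=cloud(z["d"],(z["K"],z["p"],z["R"]));im=z["im"].astype(int)
red=(im[...,0]-im[...,1]>50)&(P[...,2]>.2)&(P[...,1]<-.2)&(P[...,0]>.4)&(P[...,0]<.65)&(P[...,1]>-.5)
Q=P[red]; print("red",len(Q),Q.min(0).round(3),Q.max(0).round(3),np.median(Q,0).round(4))
c=np.median(Q,0); k=np.linalg.norm(Q-c,axis=1)<.03; n=np.linalg.svd(Q[k]-Q[k].mean(0))[2][2]; n*=-np.sign(n[1]); print("mean",Q[k].mean(0).round(4),"normal",n.round(3),"elev",np.degrees(np.arcsin(n[2])).round(1))
print("predicted red", (np.array([.5211,-.2956,.3004+.0077])+.0465*np.array([.216*.948,-.976*.948,.317])).round(4))
# box top plane again
W=(im.min(-1)>190)&(P[...,2]>.33)&(P[...,2]<.39)&(P[...,0]>.5)&(P[...,0]<.65)&(P[...,1]<-.46)&(P[...,1]>-.6)
W=cv2.erode(W.astype(np.uint8),np.ones((3,3)))>0; print("box top",P[W].mean(0).round(4))
E
```

```text
-0.51 5 zmin 0.336 x 0.561 0.574
-0.48 3 zmin 0.327 x 0.556 0.563
-0.36 168 zmin 0.406 x 0.462 0.524
-0.33 735 zmin 0.404 x 0.45 0.549
red 49 [ 0.503 -0.346  0.305] [ 0.542 -0.332  0.341] [ 0.5226 -0.3384  0.329 ]
mean [ 0.5238 -0.3386  0.3272] normal [ 0.138 -0.927  0.348] elev 20.4
predicted red [ 0.5306 -0.3386  0.3228]
box top [ 0.5619 -0.5269  0.3583]
```

>>> move_arm:
  motion: "-1 -0.03 -0.006 0.03 0; -1 -0.06 -0.012 0.07 0; -1 -0.09 -0.018 0.11 0; -1 -0.12 -0.024 0.15 0; -1 -0.15 -0.03 0.18 0; -1 -0.163 -0.034 0.192 0; -1 -0.163 -0.034 0.192 0; -1 -0.163 -0.034 0.192 0; -1 -0.163 -0.034 0.192 0; -1 -0.163 -0.034 0.192 0"

```text
time: 14.35
position: [0.5218, -0.3294, 0.2626]
tool_rot: [0.626, 0.78, 0.0, 0.0]
ft_force: [-0.5, 0.4, -0.8]
grip_width: 0.0192
grip_force: 25.0
```

```bash
python3 go.py 0.5215 -0.3288 0.262 1.789; python3 look.py w9.png 2>/dev/null|tail -4
python3 - <<'E'
from h import *
im,d,M=snap("side","side9.png");P=cloud(d,M);im=im.astype(int)
red=(im[...,0]-im[...,1]>50)&(P[...,2]>.2)&(P[...,1]<-.2)&(P[...,0]>.4)&(P[...,0]<.65)&(P[...,1]>-.5)
Q=P[red]; c=np.median(Q,0); k=np.linalg.norm(Q-c,axis=1)<.035; n=np.linalg.svd(Q[k]-Q[k].mean(0))[2][2]; n*=-np.sign(n[1])
fx=np.array([-.206,.931,-.299]);fz=np.array([-.065,.292,.954]);fy=np.cross(fz,fx);lens=np.array([.5557,-.4835,.3204])
v=(Q[k]-lens)@np.stack([fx,fy,fz]).T
print(len(Q),k.sum(),"in lens frame mean",v.mean(0).round(4),"min",v.min(0).round(4),"max",v.max(0).round(4),"normal",n.round(3),"angle",np.degrees(np.arccos(-n@fx)).round(1))
cv2.imwrite("pics/c9.png",cv2.resize(im[240:360,330:490,::-1].astype(np.uint8),(800,600),interpolation=cv2.INTER_CUBIC))
E
```

```text
t 14.35 pos [ 0.5218 -0.3294  0.2626] yaw 1.79 zax [ 0.001 -0.    -1.   ] w 0.0192 q6 -0.96
shift [ 0.003 -0.001  0.003] turn 0.0002
bar top line [ 0.3269 -0.0179] pitch deg 18.1
bar y mid 0.0004
bar y mid 0.0007
far face at s [0.0648 0.0653] axis z at x=0 -0.0074
41 41 in lens frame mean [0.1195 0.0073 0.0055] min [ 0.1171 -0.0117 -0.0128] max [0.1254 0.0273 0.0175] normal [ 0.082 -0.92   0.384] angle 8.9
```

View pics/c9.png

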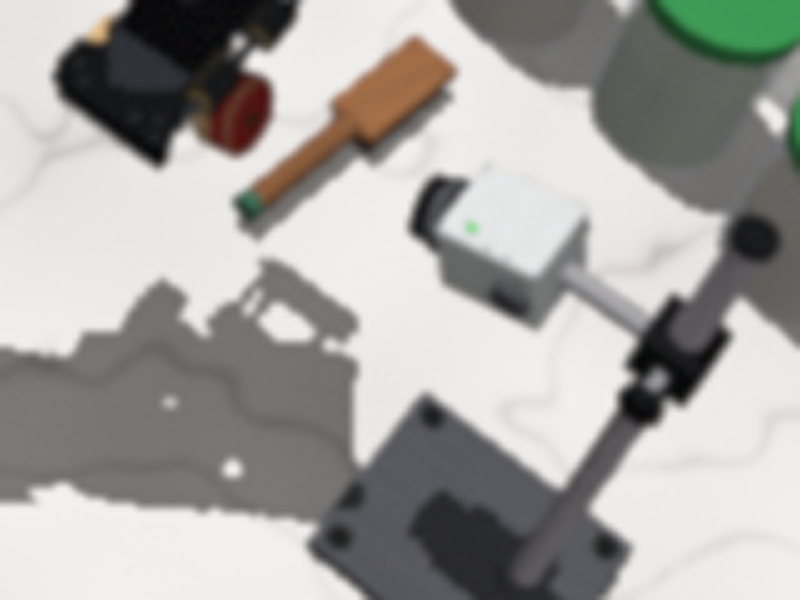

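```bash
python3 - <<'E'
from h import *
fx=np.array([-.206,.931,-.299]);fz=np.array([-.065,.292,.954]);fy=np.cross(fz,fx);lens=np.array([.5557,-.4835,.3204])
im,d,M=snap("side");P=cloud(d,M);im=im.astype(int)
v=(P-lens)@np.stack([fx,fy,fz]).T
for t in(15,30,45):
    m=(im[...,0]-im[...,1]>t)&(v[...,0]>.105)&(v[...,0]<.13)&(abs(v[...,1])<.04)&(abs(v[...,2])<.04)
    w=v[m]; print(t,m.sum(),w.min(0).round(4),w.max(0).round(4),np.median(w,0).round(4))
o=robot.get_obs(); print(np.abs(o["joint_velocities"]).max(),o["grip_force"])
E
```

```text
15 140 [ 0.1154 -0.018  -0.0219] [0.1298 0.0285 0.0285] [0.119  0.0072 0.007 ]
30 117 [ 0.1154 -0.0164 -0.0154] [0.1298 0.0285 0.0285] [0.119  0.0081 0.009 ]
45 66 [ 0.1154 -0.0119 -0.0154] [0.1263 0.0277 0.0202] [0.1188 0.0116 0.0084]
0.0020347324192984007 24.997328906902112
```

```bash
python3 -c "
from rig import robot
print(robot.hand_in())"
```

```text
the job is handed in; nothing more can be done
None
```

I pulled the top drawer open and lifted out the chew. I handed the job in with the chew held still, its red end about 119 mm in front of the lens. By my camera measurements it was within roughly 5 mm of the middle of the view and within a few degrees of square. The hand-in gave no verdict.

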